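# Open the double-latched document box on the study desk

### The job

Open the green document box for me: slide its side bolt fully back, lift the lid slightly until its safety catch holds it, feel under the front lip for the hidden red catch tab, push the tab aside and raise the lid to more than half open, so that it stays up by itself. Go gently: do not force the bolt, the lid or the catch (never more than about 30 N), and do not disturb the other things on the desk.

Things in the scene. Friction and masses are not known exactly. Their poses are not given: they have to be found in the camera images.
- box: Green steel document box, fast to the desk: 220 mm deep (its x), 320 mm wide (its y), 3 mm walls, 130 mm high to the underside of its shut lid. Origin under its centre; its front is the face to its own -x, its left its +y, z up. Lid hinged at the back, bolt on the left side, hidden catch in the front wall. The desk before the box is free.
- front (a point): point on the box's front wall (outer face), mid-width, at the height of the shut lid's underside. The hidden catch (not tracked) is within 45 mm to either side of here: an upright red tab, 6 mm thick, sticking 30 mm out of the wall under the lip, from 3 to 45 mm below this height.
- catch_line (a point): the catch: this point is mid-width in the front wall, 24 mm below the shut lid. Pushed to the box's -y the tab turns on an upright pivot in the wall against a spring (0.04 to 0.08 N m: 2 to 6 N, more the nearer the wall it is pushed) and springs back; clear at 0.42 rad, hard stop at 0.68 rad (12 and 18 mm at its outer end). While the lid is fully shut it is locked (under 0.2 rad).
- lid (a joint): lid angle, rad: 0 shut, 1.25 fully open. The catch stops the lid at about 0.06 (front edge some 15 mm up); with the tab held aside until the lid has passed 0.09 it opens freely. 5 mm steel plate, 0.3 to 0.5 kg; stiff hinge: it stays where it is left; lifting by the lip takes 4 to 7 N, and fingers sliding down against the lip can drag it shut.
- lip (a point): middle of the lid's front edge, at its underside; moves with the lid, x axis to the back. The lid overhangs the front wall by 36 mm over its whole 320 mm width: closed fingertips tilted 30 to 45 degrees (pointing forward and down) reach under it from the front to lift it, feel along the wall and push the tab. Steel strips hang up to 34 mm below the lid, 41 to 59 mm behind this edge.
- hinge (a point): middle of the lid's hinge line, on the box's back edge, at the height of the shut lid's underside; the line runs along the box's y.
- bolt (a joint): travel of the bolt, m: 0 to 0.008 at the start (its tongue lies over the lid's left edge), tongue clear of the lid from 0.033, end stop at 0.042. It slides to the box's +y (away from the lid) with 3 N of friction and stays where it is left.
- knob (a point): brass knob of the bolt, an upright pin 12 mm thick and 32 mm tall; this point is its middle, 16 mm below its top and 26 mm above the lid's upper side. It stands just beyond the lid's left edge, 70 mm ahead (box's -x) of the box's centre; it can be pushed or pinched from above.
- ink: bystander: ink jar, glass with black cap, 56 mm wide, 60 mm tall; origin under its centre, z up
- mug: bystander: blue mug, 80 mm wide, 90 mm tall, handle to its +y; origin under its centre, z up
- books: bystander: stack of three books, 150 x 170 x 73 mm; origin under its centre, z up
- weight: bystander: marble paperweight, 68 mm wide, 42 mm tall; origin under its centre, z up
- stamp: bystander: wooden hand stamp, 40 mm foot, 74 mm tall; origin under its centre, z up
- clips: bystander: grey open clip tray, 70 x 90 x 30 mm; origin under its centre, z up
- puncher: bystander: black hole puncher, 110 x 55 x 70 mm; origin under its centre, z up

How it is judged:
By the outcome, as a careful person would: the job done as asked, in the order asked, and still so for the second after the job is handed in, with the robot touching nothing.
It also fails if it takes over 72 s, if anything falls off the work surface, if the arm or the gripper's body presses on something with over 40 N, if the wrist force passes 120 N, or if a joint passes its speed limit or range.

### The arm

A 6-joint arm with a two-finger parallel gripper is mounted at the origin on the work surface. World frame = base frame: x ahead of the robot, y to its left, z up, the work surface at z = 0. Lengths are in m, angles in rad, forces in N, time in s.
With the tool pointing down it reaches from about 0.25 to 0.725 m from the base axis. Payload 4 kg.
Tool frame: the origin (TCP) lies between the finger pads; the fingertips stand 17 mm ahead of it and the grasp point (between the pads) lies 2 mm behind it; z points along the fingers, y is the direction in which the jaws open and shut (so a half turn about z gives the same grasp; the last joint's range is limited). The gripper opens to 85 mm and grips with 20 to 120 N. Pads are 22 mm wide; open, the fingers measure 114 mm over their backs; the gripper's body (76 mm by 85 mm) begins 54 mm behind the grasp point. The pads swing forward as they close: fully open they stand 13 mm farther back than shut.
Start: joints at [1.214, 0.241, 0.005, 1.335, 0, 1.571], TCP at [0.175, 0.469, 0.248] pointing down, gripper open.
Joint ranges: [-2.72, 2.72], [-1.05, 1.87], [-1.09, 1.28], [-1.99, 2.15], [-1.42, 1.44], [-3.14, 3.14]. Speed limits (rad/s): [2.79, 2.79, 3.14, 3.14, 3.14, 3.14].

### API

Orientations are given as a unit quaternion [x, y, z, w].
In Python, from workcell import readout, viewer, order gives the robot as it stands. The module is installed in compiled form; this text tells all that it offers.
- The arm moves only by the shell command python3 -m crank 'ROWS'. ROWS is text: rows parted by semicolons, each of 7 numbers parted by spaces: the shift along the tool's x, y, z in m, then the turn, a rotation vector about the tool's x, y, z in rad, then the gripper's target within -1 to 1 (shut at 1, half-way at 0, fully open at -1). A call has 1 to 20 rows; each row shifts and turns the pose as measured when the row begins, along the tool's axes as they then stand; what a row does not reach is not made up. A row lasts 1/12 s, in which the tool goes at most 41.7 mm and 7.16 degrees, less where a joint would pass 70% of its speed; a pose out of reach is approached as far as the arm can. A call with a gripper value outside its range is refused whole. The fingers move at their own pace and stop on an object; the grip force is fixed at half the most. Time passes only in rows, so rows that do not move let the fingers close. It gives the time, the measured TCP pose, the force and the opening at its end, in the units of the state.
- readout.get_obs(): the state, without advancing time (a new reading comes with each control period).
- viewer.camera(name): name is "side" or "top" or "wrist"; returns the picture (400x640x3 uint8, red, green, blue); there is no depth.
- viewer.calibration(name): a dict with "fx", "fy", "cx", "cy" (pixels), "eye" and "rotation" of the camera in the world. Camera axes: x right, y down, z forward; pixel columns grow to the right and rows downward; lengths in m; the calibration is good to about 2 mm. A picture is of the moment at which its call begins: read the wrist's pose just before it. calibration takes no time and is no camera call; for the wrist camera it gives the pose at the moment of the call.
- order.job_done(): hands the job in, once; it reports no verdict.
The state is a dict: "clock": time; "joint_pos": joint angles; "joint_vel": joint speeds; "tau": joint torques, N m; "eef_pos": TCP position; "tool_rot": TCP orientation; "ft_force": force on the tool from outside, world axes, zero at the start; "ft_torque": the same for the moment, N m; "grip_width": finger opening in m.
Only numpy, scipy, OpenCV 4.12 (cv2) and the standard library are available. Lean on these libraries where they do the work, as an engineer would, in place of code of your own. Each camera call takes 0.05 s, during which the arm holds its last target. There are 200 camera calls.

## Working session

There is one attempt and no reset: what is moved stays moved. The work goes in short steps, Python scripts to look and compute and a shell command to move; the robot and the scene stay as the last step left them, time stands still between calls to the robot, and variables do not carry over. Pictures are saved under pics/ and viewed, about 8 in all and at most 12, crops included, and the job is handed in when it is done.

```bash
mkdir -p pics; python3 - <<'E'
from workcell import readout, viewer
import cv2
for n in ("top","side"):
    im=viewer.camera(n); cv2.imwrite(f"pics/{n}0.png",im[:,:,::-1]); print(n,viewer.calibration(n))
print(readout.get_obs())
E
```

```text
top {'fx': 485.9699747054519, 'fy': 485.9699747054519, 'cx': 327.26113524606905, 'cy': 191.0279085930055, 'eye': array([ 0.23214995, -0.0149722 ,  1.7326588 ]), 'rotation': array([-0.69396543,  0.71197141, -0.07565313,  0.07606108])}
side {'fx': 409.5146670111998, 'fy': 409.5146670111998, 'cx': 318.1469429412277, 'cy': 197.65101336152748, 'eye': array([ 0.16851028, -0.67948794,  1.07261219]), 'rotation': array([ 0.90827903, -0.24750762,  0.09658531, -0.3231725 ])}
{'clock': 0.1, 'joint_pos': array([ 1.21400370e+00,  2.41347392e-01,  3.86896354e-03,  1.33521682e+00,
       -8.98403391e-06,  1.57081403e+00]), 'joint_vel': array([ 0.00116856, -0.00050811,  0.00395092,  0.00043492,  0.00014785,
        0.0001254 ]), 'tau': array([ 4.40055428e-04, -3.73138404e+01,  2.53010166e+01,  1.08852738e-02,
        6.26519338e-06,  1.11524912e-05]), 'eef_pos': array([0.17445072, 0.4680083 , 0.24750091]), 'tool_rot': array([ 1.77460194e-01,  9.84127521e-01, -9.35189381e-04, -1.64054014e-04]), 'ft_force': array([-0.01993334, -0.15721751,  0.59195504]), 'ft_torque': array([-0.01291796, -0.0670975 , -0.04310272]), 'grip_width': 0.08558563848782993}
```

View pics/top0.png

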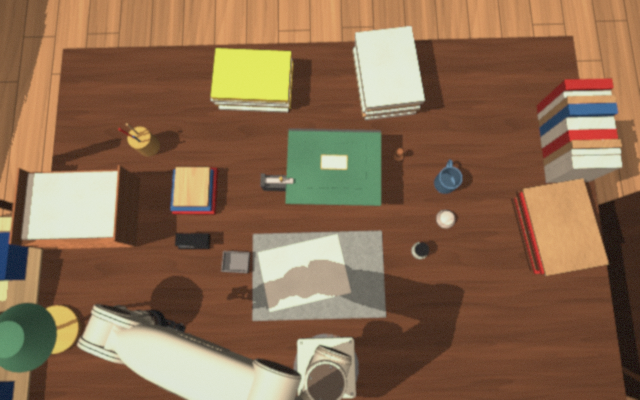

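View pics/side0.png

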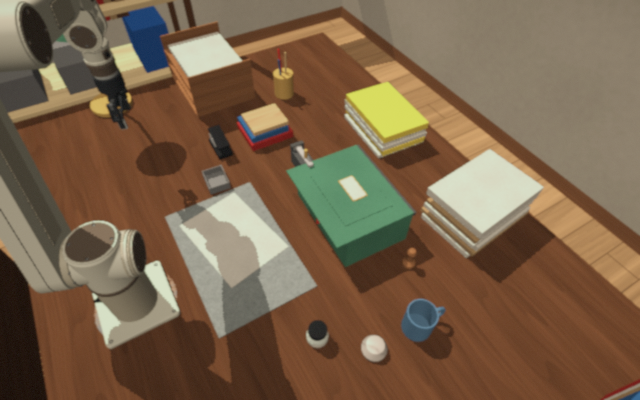

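The top view shows the green box at about (288..382, 130..205), with the bolt at its left (262–295, 182). The front faces the robot.

```bash
cat > h.py <<'E'
import numpy as np, cv2
from scipy.spatial.transform import Rotation as R
from workcell import readout, viewer
def cal(n):
    c=viewer.calibration(n); return c
def p2w(c,uv,z):
    M=R.from_quat(c["rotation"]).as_matrix(); uv=np.atleast_2d(uv).astype(float)
    d=np.c_[(uv[:,0]-c["cx"])/c["fx"],(uv[:,1]-c["cy"])/c["fy"],np.ones(len(uv))]@M.T
    return c["eye"]+d*((z-c["eye"][2])/d[:,2])[:,None]
def w2p(c,P):
    M=R.from_quat(c["rotation"]).as_matrix(); q=(np.atleast_2d(P)-c["eye"])@M
    return np.c_[c["fx"]*q[:,0]/q[:,2]+c["cx"],c["fy"]*q[:,1]/q[:,2]+c["cy"]]
E
python3 - <<'E'
from h import *
c=cal("top"); im=cv2.imread("pics/top0.png"); 
hsv=cv2.cvtColor(im,cv2.COLOR_BGR2HSV)
m=cv2.inRange(hsv,(60,90,40),(95,255,255)); m[:, :200]=0
n,l,s,_=cv2.connectedComponentsWithStats(m); k=1+np.argmax(s[1:,4]); m=(l==k).astype(np.uint8); m=cv2.morphologyEx(m,cv2.MORPH_OPEN,np.ones((7,7)))
cn=max(cv2.findContours(m,0,2)[0],key=cv2.contourArea); P=p2w(c,cn[:,0],.135)[:,:2]
r=cv2.minAreaRect((P*1000).astype(np.float32)); print(r, cv2.boxPoints(r))
print("stats",s[k])
x=cv2.resize(im[110:225,240:410],None,fx=4.7,fy=4.7,interpolation=cv2.INTER_CUBIC); cv2.imwrite("pics/top0c.png",x)
s_=cv2.imread("pics/side0.png")[120:280,270:430]; cv2.imwrite("pics/side0c.png",cv2.resize(s_,None,fx=3.7,fy=3.7,interpolation=cv2.INTER_CUBIC))
E
```

```text
Traceback (most recent call last):
ValueError: max() iterable argument is empty
```

```bash
python3 - <<'E'
from h import *
c=cal("top"); im=cv2.imread("pics/top0.png"); print(im[180,350],im[140,300],im[150,450])
b,g,r_=[im[:,:,i].astype(int) for i in range(3)]
m=((g>r_+15)&(g>b+5)).astype(np.uint8); m[:, :240]=0; m[:,420:]=0; m[:115]=0;m[225:]=0
m=cv2.morphologyEx(m,cv2.MORPH_OPEN,np.ones((5,5)))
cn=max(cv2.findContours(m,0,2)[0],key=cv2.contourArea); print(cv2.boundingRect(cn)); P=p2w(c,cn[:,0],.135)[:,:2]
r=cv2.minAreaRect((P*1000).astype(np.float32)); print(r, cv2.boxPoints(r))
x=cv2.resize(im[110:225,240:410],None,fx=4.7,fy=4.7,interpolation=cv2.INTER_CUBIC); cv2.imwrite("pics/top0c.png",x)
s_=cv2.imread("pics/side0.png")[120:280,270:430]; cv2.imwrite("pics/side0c.png",cv2.resize(s_,None,fx=3.7,fy=3.7,interpolation=cv2.INTER_CUBIC))
E
```

```text
[106 143  96] [105 142  94] [ 44  67 108]
(286, 131, 95, 74)
((664.4869995117188, -41.32133483886719), (317.21087646484375, 257.8984069824219), 87.22737884521484) [[ 528.0166  -193.50351]
 [ 785.61316 -205.9787 ]
 [ 800.9574   110.86084]
 [ 543.36084  123.33603]]
```

View pics/top0c.png

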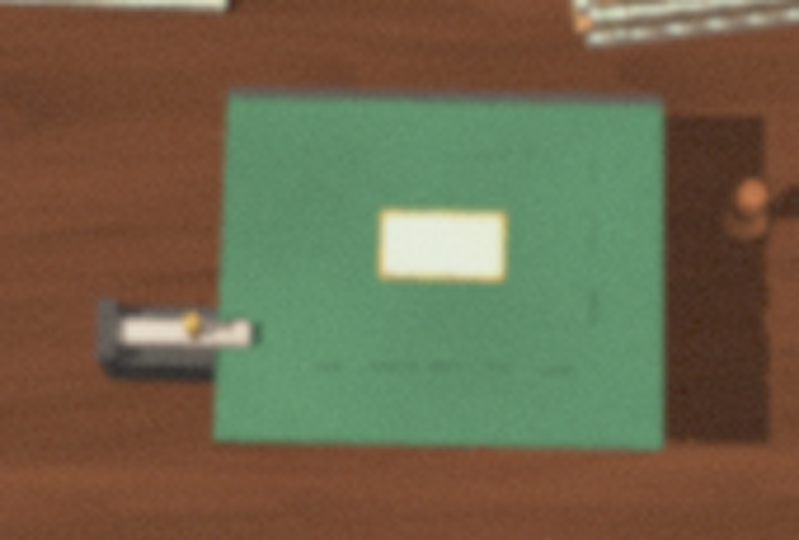

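The crop shows the lid corners at TL(229,92), TR(663,98), BR(664,449) and BL(214,440). The brass knob is at (193,322), with its tongue reaching over the lid. I'll fit the pose from these points.

```bash
cat >> h.py <<'E'
def B(p,q):  # box pose p=(x,y,yaw) ; box-frame pts -> world
    q=np.atleast_2d(q).astype(float); c,s=np.cos(p[2]),np.sin(p[2])
    return np.c_[p[0]+c*q[:,0]-s*q[:,1],p[1]+s*q[:,0]+c*q[:,1],q[:,2]]
def st(p=None):
    o=readout.get_obs(); T=R.from_quat(o["tool_rot"]); print("t",round(o["clock"],2),"tcp",o["eef_pos"].round(4),"F",o["ft_force"].round(1),"grip",round(o["grip_width"],4))
    M=T.as_matrix(); print("x",M[:,0].round(3),"y",M[:,1].round(3),"z",M[:,2].round(3),"tip",(o["eef_pos"]+.017*M[:,2]).round(4)); print("j",o["joint_pos"].round(2))
    return o,M
E
python3 - <<'E'
from h import *
from scipy.optimize import least_squares
c=cal("top")
f=lambda a:(np.array(a,float)+.5)/4.7-.5+np.array([240,110])
pix=f([[229,96],[663,102],[664,449],[214,440]])
pts=[[.11,.16,.135],[.11,-.16,.135],[-.146,-.16,.135],[-.146,.16,.135]]
r=least_squares(lambda p:(w2p(c,B(p,pts))-pix).ravel(),[.68,-.04,-.05]); p=r.x
print(p,r.fun.round(1)); 
for z in(.161,.177):
    w=p2w(c,f([193,322]),z)[0]; d=w[:2]-p[:2]; cc,s=np.cos(p[2]),np.sin(p[2]); print(w,"box",cc*d[0]+s*d[1],-s*d[0]+cc*d[1])
cs=cal("side"); print("side proj lid",w2p(cs,B(p,pts)).round(1),"knob",w2p(cs,B(p,[[-.07,.18,.161]])))
st()
E
```

```text
[ 0.68258664 -0.04344495 -0.04537732] [-0.2  0.2 -0.   0.6  0.  -0.4  0.1 -0.3]
[0.62332691 0.13557133 0.161     ] box -0.06731922600835136 0.17614387360642778
[0.6193446  0.13403874 0.177     ] box -0.07122791529339856 0.17443222441493378
side proj lid [[355.  144.2]
 [412.8 212. ]
 [336.  246.8]
 [285.3 170. ]] knob [[303.93552027 152.21203683]]
t 0.1 tcp [0.1745 0.468  0.2475] F [-0.  -0.2  0.6] grip 0.0856
x [-0.937  0.349 -0.   ] y [ 0.349  0.937 -0.002] z [-0.001 -0.002 -1.   ] tip [0.1744 0.468  0.2305]
j [ 1.21  0.24  0.    1.34 -0.    1.57]
```

View pics/side0c.png

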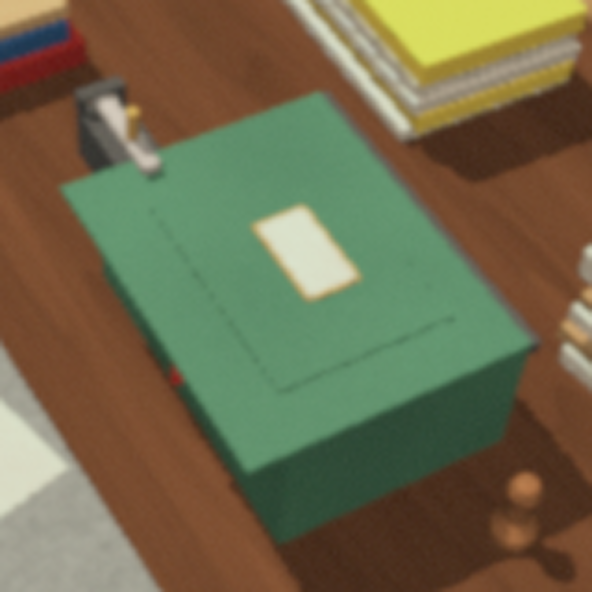

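Fit residuals are under 0.6 px and the side view agrees with the fit. A bit of red tab shows at side crop (177,378), which is full-image (318,222). Next I'll locate the tab roughly, square the tool to the box and close the gripper.

```bash
python3 -m crank '0 0 0 0 0 -0.104 1; 0 0 0 0 0 -0.104 1; 0 0 0 0 0 -0.103 1; 0 0 0 0 0 0 1'; cat >> h.py <<'E'
P=np.array([0.68258664,-0.04344495,-0.04537732])
def go(bx,by,z,tip=True):
    "shift in tool axes (mm) to bring the tip to a box-frame point"
    o,M=st(); t=o["eef_pos"]+(.017*M[:,2] if tip else 0); print("shift mm",((B(P,[[bx,by,z]])[0]-t)@M*1000).round(1))
def bx():
    o=readout.get_obs(); M=R.from_quat(o["tool_rot"]).as_matrix(); t=o["eef_pos"]+.017*M[:,2]; c,s=np.cos(P[2]),np.sin(P[2]); d=t-[P[0],P[1],0]
    f=o["ft_force"]; print("tip in box mm",(np.array([c*d[0]+s*d[1],-s*d[0]+c*d[1],d[2]])*1000).round(1),"F box",np.round([c*f[0]+s*f[1],-s*f[0]+c*f[1],f[2]],1),"t",round(o["clock"],2),"tilt",np.degrees(np.arccos(-M[2,2])).round(1),"j",o["joint_pos"].round(2))
E
python3 - <<'E'
from h import *
cs=cal("side")
for y in (-.045,-.03,-.015,0,.015,.03,.045): print(y,w2p(cs,B(P,[[-.14,y,.085],[-.125,y,.085],[-.14,y,.12]])).round(1).tolist())
go(-.07,.135,.23)
E
```

```text
clock: 0.43
eef_pos: [0.174, 0.4667, 0.2453]
tool_rot: [0.016, 1.0, -0.003, -0.001]
ft_force: [-0.1, -0.1, 0.4]
grip_width: 0.0391
-0.045 [[317.6, 225.9], [322.1, 224.0], [317.8, 218.9]]
-0.03 [[315.2, 222.2], [319.7, 220.4], [315.4, 215.2]]
-0.015 [[312.9, 218.7], [317.3, 216.8], [313.0, 211.5]]
0 [[310.6, 215.1], [315.0, 213.3], [310.6, 208.0]]
0.015 [[308.3, 211.6], [312.7, 209.8], [308.3, 204.4]]
0.03 [[306.0, 208.1], [310.4, 206.4], [306.0, 200.9]]
0.045 [[303.8, 204.7], [308.1, 203.0], [303.7, 197.5]]
t 0.43 tcp [0.174  0.4667 0.2453] F [-0.1 -0.1  0.4] grip 0.0391
x [-0.999  0.032  0.002] y [ 0.032  0.999 -0.007] z [-0.002 -0.007 -1.   ] tip [0.1739 0.4666 0.2283]
j [1.21 0.24 0.   1.34 0.   1.25]
shift mm [-4.565e+02 -3.575e+02 -4.000e-01]
```

```bash
python3 -m crank '-0.032 -0.025 0 0 0 0 1;-0.032 -0.025 0 0 0 0 1;-0.032 -0.025 0 0 0 0 1;-0.032 -0.025 0 0 0 0 1;-0.032 -0.025 0 0 0 0 1;-0.032 -0.025 0 0 0 0 1;-0.032 -0.025 0 0 0 0 1;-0.032 -0.025 0 0 0 0 1;-0.032 -0.025 0 0 0 0 1;-0.032 -0.025 0 0 0 0 1;-0.032 -0.025 0 0 0 0 1;-0.032 -0.025 0 0 0 0 1;-0.032 -0.025 0 0 0 0 1;-0.032 -0.025 0 0 0 0 1' ; python3 -c "
from h import *
go(-.07,.135,.19);bx()"
```

```text
clock: 1.6
eef_pos: [0.6118, 0.0915, 0.2405]
tool_rot: [0.027, 1.0, -0.004, -0.005]
ft_force: [0.2, 0.7, 0.0]
grip_width: 0.0003
t 1.6 tcp [0.6118 0.0915 0.2405] F [0.2 0.7 0. ] grip 0.0003
x [-0.999  0.054  0.009] y [ 0.054  0.999 -0.007] z [-0.01  -0.007 -1.   ] tip [0.6117 0.0914 0.2235]
j [ 0.15  0.49  0.35  1.44 -0.01  0.2 ]
shift mm [-7.2  3.8 33.4]
tip in box mm [-77.  131.5 223.5] F box [0.1 0.7 0. ] t 1.6 tilt 0.7 j [ 0.15  0.49  0.35  1.44 -0.01  0.2 ]
```

```bash
python3 -m crank '-0.007 0.002 0.035 0 -0.01 0 1;0 0 0.025 0 0 0 1;0 0 0.011 0 0 0 1;0 0 0 0 0 0 1' ; python3 -c "
from h import *
go(-.07,.145,.152);bx()
im=viewer.camera('wrist');cv2.imwrite('pics/w1.png',im[:,:,::-1])"
```

```text
clock: 1.93
eef_pos: [0.6288, 0.0828, 0.1661]
tool_rot: [0.04, 0.999, -0.004, 0.004]
ft_force: [-0.5, 0.1, 0.4]
grip_width: 0.0001
t 1.93 tcp [0.6288 0.0828 0.1661] F [-0.5  0.1  0.4] grip 0.0001
x [-0.997  0.079 -0.009] y [ 0.08   0.997 -0.008] z [ 0.009 -0.009 -1.   ] tip [0.6289 0.0826 0.1491]
j [ 0.14  0.54  0.24  1.26 -0.01  0.21]
shift mm [11.4 21.1 -3.2]
tip in box mm [-59.3 123.5 149.1] F box [-0.5  0.   0.4] t 1.93 tilt 0.7 j [ 0.14  0.54  0.24  1.26 -0.01  0.21]
```

View pics/w1.png

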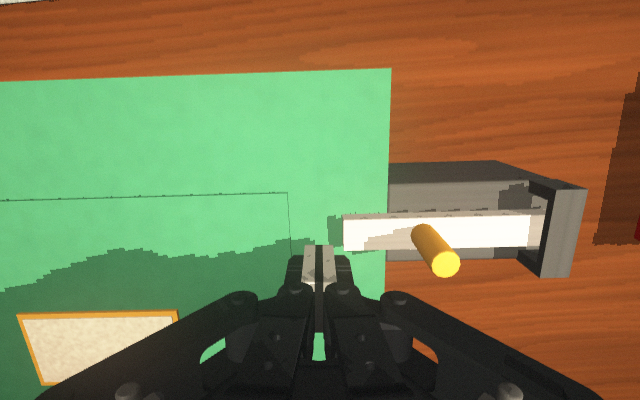

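Wrist view: fingertips at (320,255), knob base at about (425,235) and the bolt's end block at (560,230). Nothing is in the way. I'll line up and push.

```bash
python3 -m crank '0.011 0.008 -0.003 0 0 -0.03 1;0 0 0 0 0 0 1;0 0.006 0 0 0 0 1;0 0 0 0 0 0 1' ; python3 -c "
from h import *
go(-.07,.155,.152);bx()"
```

```text
clock: 2.32
eef_pos: [0.6195, 0.0987, 0.1723]
tool_rot: [0.027, 1.0, -0.004, 0.006]
ft_force: [-0.0, 0.1, -0.8]
grip_width: 0.0002
t 2.32 tcp [0.6195 0.0987 0.1723] F [-0.   0.1 -0.8] grip 0.0002
x [-0.999  0.053 -0.012] y [ 0.053  0.999 -0.008] z [ 0.012 -0.009 -1.   ] tip [0.6197 0.0986 0.1553]
j [ 0.16  0.52  0.23  1.26 -0.01  0.22]
shift mm [ 0.9 16.   3.2]
tip in box mm [-69.3 139.  155.3] F box [-0.   0.1 -0.8] t 2.32 tilt 0.8 j [ 0.16  0.52  0.23  1.26 -0.01  0.22]
```

```bash
python3 -m crank '0 0.008 0.002 0 0 0 1;0 0.006 0.001 0 0 0 1;0 0.005 0 0 0 0 1;0 0.005 0 0 0 0 1;0 0.005 0 0 0 0 1' ; python3 -c "
from h import *
bx()"
```

```text
clock: 2.73
eef_pos: [0.6224, 0.1279, 0.1713]
tool_rot: [0.028, 1.0, -0.007, 0.008]
ft_force: [-0.4, -3.4, 1.5]
grip_width: 0.0
tip in box mm [-67.6 168.3 154.3] F box [-0.3 -3.4  1.5] t 2.73 tilt 1.2 j [ 0.21  0.54  0.25  1.27 -0.02  0.27]
```

```bash
python3 -m crank '0 0.005 0 0 0 0 1;0 0.005 0 0 0 0 1;0 0.004 0 0 0 0 1;0 0.004 0 0 0 0 1' ; python3 -c "
from h import *
bx()"; python3 -m crank '0 0.003 0 0 0 0 1;0 0.002 0 0 0 0 1' ; python3 -c "
from h import *
bx()"
```

```text
clock: 3.07
eef_pos: [0.6233, 0.1469, 0.1713]
tool_rot: [0.029, 1.0, -0.008, 0.008]
ft_force: [-1.1, -2.9, 1.5]
grip_width: -0.0
tip in box mm [-67.6 187.2 154.3] F box [-1.  -3.   1.5] t 3.07 tilt 1.2 j [ 0.24  0.55  0.27  1.28 -0.02  0.3 ]
clock: 3.23
eef_pos: [0.6234, 0.149, 0.1714]
tool_rot: [0.029, 0.999, -0.012, 0.008]
ft_force: [-1.6, -11.8, 4.3]
grip_width: -0.0001
tip in box mm [-67.6 189.2 154.4] F box [ -1.  -11.8   4.3] t 3.23 tilt 1.6 j [ 0.25  0.55  0.27  1.28 -0.03  0.31]
```

```bash
python3 -m crank '0 0.001 0 0 0 0 1' ; python3 -c "
from h import *
bx()"; python3 -m crank '0 -0.01 -0.005 0 0.02 0 1;0 -0.01 -0.02 0 0 0 1;0 0 -0.03 0 0 0 1;0 0 0 0 0 0 1'; python3 -c "
from h import *
bx();go(-.23,.03,.24)
im=viewer.camera('wrist');cv2.imwrite('pics/w2.png',im[:,:,::-1])"
```

```text
clock: 3.32
eef_pos: [0.6234, 0.1487, 0.1715]
tool_rot: [0.03, 0.999, -0.014, 0.008]
ft_force: [-1.5, -4.3, 2.3]
grip_width: -0.0
tip in box mm [-67.6 188.8 154.5] F box [-1.3 -4.4  2.3] t 3.32 tilt 1.8 j [ 0.25  0.55  0.27  1.28 -0.03  0.31]
clock: 3.65
eef_pos: [0.6219, 0.1336, 0.2261]
tool_rot: [0.029, 1.0, -0.01, -0.005]
ft_force: [1.6, 0.3, 1.1]
grip_width: 0.0003
tip in box mm [-68.8 173.7 209.1] F box [1.6 0.4 1.1] t 3.65 tilt 1.3 j [ 0.22  0.54  0.39  1.44 -0.02  0.28]
t 3.65 tcp [0.6219 0.1336 0.2261] F [1.6 0.3 1.1] grip 0.0003
x [-0.998  0.058  0.009] y [ 0.058  0.998 -0.021] z [-0.01 -0.02 -1.  ] tip [0.6217 0.1332 0.2091]
j [ 0.22  0.54  0.39  1.44 -0.02  0.28]
shift mm [ 159.6 -146.3  -26.4]
```

View pics/w2.png

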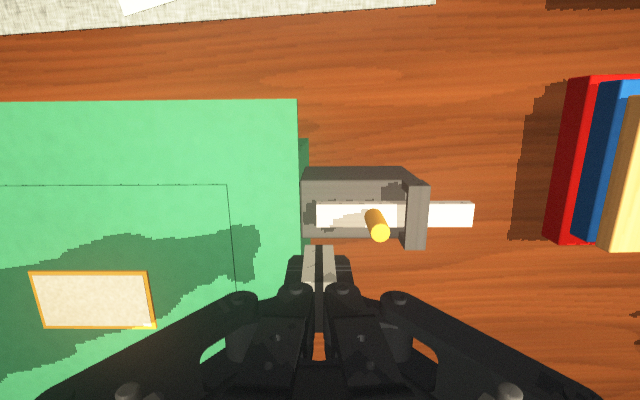

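The bolt is fully back: its tongue end at (316,215) is clear of the lid edge at x≈301, and I felt the end stop. Next I'll move to the front and tilt.

```bash
python3 -m crank '0.026 -0.022 -0.005 0 0 0 1;0.026 -0.022 -0.005 0 0 0 1;0.026 -0.022 -0.005 0 0 0 1;0.026 -0.022 -0.005 0 0 0 1;0.026 -0.022 -0.003 0 0 0 1;0.026 -0.022 0 0 0 0 1;0 0 0 0 -0.1 0 1;0 0 0 0 -0.12 0 1;0 0 0 0 -0.12 0 1;0 0 0 0 -0.12 0 1;0 0 0 0 -0.12 0 1;0 0 0 0 -0.12 0 1;0 0 0 0 -0.05 0 1;0 0 0 0 0 0 1' ; python3 -c "
from h import *
bx();go(-.18,.02,.07)"
```

```text
clock: 4.87
eef_pos: [0.45, 0.019, 0.2363]
tool_rot: [0.019, 0.929, -0.008, 0.369]
ft_force: [-0.7, 0.7, -0.5]
grip_width: 0.0
tip in box mm [-223.5   51.9  224. ] F box [-0.7  0.7 -0.5] t 4.87 tilt 43.3 j [ 0.11 -0.32 -0.85  0.29 -0.1   0.11]
t 4.87 tcp [0.45   0.019  0.2363] F [-0.7  0.7 -0.5] grip 0.0
x [-0.727  0.03  -0.686] y [ 0.042  0.999 -0.001] z [ 0.686 -0.029 -0.727] tip [0.4617 0.0185 0.224 ]
j [ 0.11 -0.32 -0.85  0.29 -0.1   0.11]
shift mm [ 74.1 -31.9 141.8]
```

```bash
python3 -m crank '0.017 -0.006 0.028 0 0 0 1;0.017 -0.006 0.028 0 0 0 1;0.017 -0.006 0.028 0 0 0 1;0.017 -0.006 0.028 0 0 0 1;0.015 -0.006 0.024 0 0 0 1;0 0 0 0 0 0 1' ; python3 -c "
from h import *
bx();go(-.124,.02,.07)"
```

```text
clock: 5.37
eef_pos: [0.491, -0.0072, 0.0807]
tool_rot: [0.015, 0.928, -0.002, 0.373]
ft_force: [-2.4, 0.5, -0.8]
grip_width: -0.0002
tip in box mm [-181.3   27.8   68.4] F box [-2.4  0.4 -0.8] t 5.37 tilt 43.8 j [-0.01  0.17 -1.06 -0.42 -0.01  0.02]
t 5.37 tcp [ 0.491  -0.0072  0.0807] F [-2.4  0.5 -0.8] grip -0.0002
x [-0.721  0.027 -0.692] y [0.03  1.    0.008] z [ 0.692 -0.015 -0.722] tip [ 0.5027 -0.0075  0.0684]
j [-0.01  0.17 -1.06 -0.42 -0.01  0.02]
shift mm [-42.4  -8.6  38.4]
```

```bash
python3 -m crank '-0.015 -0.003 0.014 0 0 0 1;-0.014 -0.003 0.012 0 0 0 1;-0.007 -0.002 0.006 0 0 0 1;0 0 0 0 0 0 1' ; python3 -c "
from h import *
bx();go(-.124,.02,.08)"
```

```text
clock: 5.7
eef_pos: [0.5408, -0.0149, 0.0783]
tool_rot: [0.015, 0.931, 0.001, 0.366]
ft_force: [0.2, -0.4, 0.4]
grip_width: 0.0002
tip in box mm [-131.4   22.5   65.9] F box [ 0.3 -0.4  0.4] t 5.7 tilt 42.9 j [-0.04  0.24 -0.93 -0.35  0.01  0.  ]
t 5.7 tcp [ 0.5408 -0.0149  0.0783] F [ 0.2 -0.4  0.4] grip 0.0002
x [-0.732  0.028 -0.681] y [0.027 1.    0.012] z [ 0.681 -0.01  -0.733] tip [ 0.5523 -0.0151  0.0659]
j [-0.04  0.24 -0.93 -0.35  0.01  0.  ]
shift mm [-15.   -2.4  -5.4]
```

```bash
python3 -m crank '-0.005 0 0.005 0 0 0 1;-0.003 0 -0.003 0 0 0 1;-0.003 0 -0.003 0 0 0 1;-0.003 0 -0.003 0 0 0 1;0 0 0 0 0 0 1' ; python3 -c "
from h import *
bx()"; python3 -m crank '-0.002 0 -0.002 0 0 0 1;-0.002 0 -0.002 0 0 0 1';python3 -c "
from h import *
bx()"
```

```text
clock: 6.12
eef_pos: [0.5494, -0.0133, 0.097]
tool_rot: [0.014, 0.93, 0.002, 0.367]
ft_force: [-0.7, -0.8, -1.7]
grip_width: -0.0001
tip in box mm [-122.8   24.5   84.6] F box [-0.7 -0.9 -1.7] t 6.12 tilt 43.1 j [-0.03  0.2  -0.89 -0.28  0.02  0.  ]
clock: 6.28
eef_pos: [0.5459, -0.0129, 0.1009]
tool_rot: [0.014, 0.931, 0.002, 0.364]
ft_force: [-1.6, -0.1, -3.8]
grip_width: 0.0001
tip in box mm [-126.4   24.8   88.4] F box [-1.6 -0.2 -3.8] t 6.28 tilt 42.7 j [-0.03  0.18 -0.89 -0.25  0.02  0.  ]
```

```bash
python3 -m crank '-0.003 0 -0.002 0 0 0 1;-0.003 0 -0.002 0 0 0 1';python3 -c "
from h import *
bx()"; python3 -m crank '-0.003 0 -0.002 0 0 0 1;-0.003 0 -0.002 0 0 0 1';python3 -c "
from h import *
bx()"
```

```text
clock: 6.45
eef_pos: [0.5435, -0.0128, 0.1051]
tool_rot: [0.014, 0.933, 0.002, 0.36]
ft_force: [-1.6, 0.2, -4.8]
grip_width: -0.0
tip in box mm [-129.    24.7   92.5] F box [-1.6  0.2 -4.8] t 6.45 tilt 42.2 j [-0.03  0.16 -0.88 -0.21  0.02  0.  ]
clock: 6.62
eef_pos: [0.5429, -0.0129, 0.1105]
tool_rot: [0.014, 0.934, 0.003, 0.358]
ft_force: [-2.8, 1.0, -5.5]
grip_width: -0.0001
tip in box mm [-129.6   24.6   97.8] F box [-2.8  0.9 -5.5] t 6.62 tilt 41.9 j [-0.03  0.15 -0.87 -0.18  0.02  0.  ]
```

```bash
python3 -m crank '-0.004 0 -0.001 0 0 0 1;-0.004 0 -0.001 0 0 0 1';python3 -c "
from h import *
bx()"; python3 -m crank '-0.004 0 -0.001 0 0 0 1;-0.003 0 -0.001 0 0 0 1';python3 -c "
from h import *
bx()"
```

```text
clock: 6.78
eef_pos: [0.5428, -0.0129, 0.1137]
tool_rot: [0.014, 0.936, 0.003, 0.352]
ft_force: [-6.2, 1.5, -5.1]
grip_width: -0.0003
tip in box mm [-129.8   24.6  100.9] F box [-6.3  1.3 -5.1] t 6.78 tilt 41.3 j [-0.03  0.14 -0.86 -0.15  0.02  0.  ]
clock: 6.95
eef_pos: [0.5426, -0.0129, 0.1165]
tool_rot: [0.014, 0.938, 0.003, 0.348]
ft_force: [-3.9, 0.6, -4.2]
grip_width: 0.0003
tip in box mm [-130.2   24.6  103.6] F box [-3.9  0.4 -4.2] t 6.95 tilt 40.7 j [-0.03  0.13 -0.85 -0.11  0.02  0.  ]
```

```bash
python3 -m crank '-0.003 0 -0.002 0 -0.01 0 1;-0.003 0 -0.002 0 -0.01 0 1';python3 -c "
from h import *
bx()"; python3 -m crank '-0.003 0 -0.002 0 -0.01 0 1;-0.003 0 -0.002 0 -0.01 0 1';python3 -c "
from h import *
bx()
im=viewer.camera('side')[120:280,270:430]; cv2.imwrite('pics/s3.png',cv2.resize(im[:,:,::-1],None,fx=3.7,fy=3.7,interpolation=cv2.INTER_CUBIC))"
```

```text
clock: 7.12
eef_pos: [0.5425, -0.0129, 0.1217]
tool_rot: [0.014, 0.935, 0.003, 0.355]
ft_force: [-7.4, 0.4, 2.3]
grip_width: -0.0
tip in box mm [-130.1   24.6  109. ] F box [-7.4  0.   2.3] t 7.12 tilt 41.5 j [-0.03  0.12 -0.85 -0.12  0.02  0.  ]
clock: 7.28
eef_pos: [0.5407, -0.0129, 0.1254]
tool_rot: [0.014, 0.933, 0.003, 0.36]
ft_force: [-2.1, 0.1, -13.5]
grip_width: -0.0002
tip in box mm [-131.7   24.5  112.8] F box [ -2.1  -0.  -13.5] t 7.28 tilt 42.2 j [-0.03  0.11 -0.86 -0.14  0.02  0.  ]
```

View pics/s3.png

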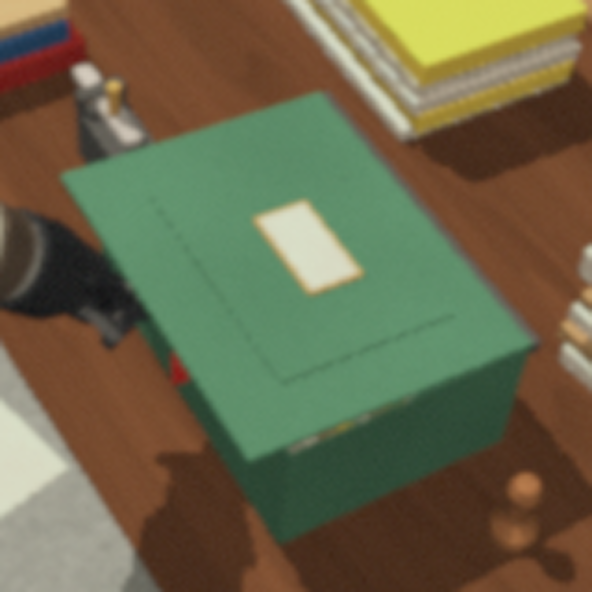

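The lid is held by the catch: there was a 13.5 N spike and the edge is up about 15 mm. The red tab now shows at crop (180,370), which puts it at y ≈ −37 mm in the box frame. I'll back off the lid and feel along to −y.

```bash
python3 -m crank '0.005 0 0.002 0 0 0 1;0.002 0 0.002 0 0 0 1;0 -0.01 0 0 0 0 1;0 -0.01 0 0 0 0 1';python3 -c "
from h import *
bx()"; python3 -m crank '0 -0.006 0 0 0 0 1;0 -0.005 0 0 0 0 1;0 0 0 0 0 0 1';python3 -c "
from h import *
bx()"
```

```text
clock: 7.67
eef_pos: [0.5425, -0.0293, 0.1225]
tool_rot: [0.01, 0.93, 0.006, 0.368]
ft_force: [-8.1, 4.2, -1.1]
grip_width: 0.0002
tip in box mm [-129.     8.4  110.1] F box [-8.3  3.8 -1.1] t 7.67 tilt 43.1 j [-0.09  0.12 -0.88 -0.18  0.06 -0.04]
clock: 7.92
eef_pos: [0.542, -0.0404, 0.1226]
tool_rot: [0.01, 0.93, 0.008, 0.368]
ft_force: [-6.3, 0.1, -2.9]
grip_width: 0.0001
tip in box mm [-129.    -2.7  110.2] F box [-6.3 -0.2 -2.9] t 7.92 tilt 43.2 j [-0.12  0.12 -0.88 -0.18  0.09 -0.07]
```

```bash
python3 -m crank '0.006 0 0 0 0 0 1;0.004 0 0.002 0 0 0 1;0 0 0 0 0 0 1';python3 -c "
from h import *
bx()"; python3 -m crank '0 -0.006 0 0 0 0 1;0 -0.003 0 0 0 0 1;0 -0.003 0 0 0 0 1';python3 -c "
from h import *
bx()"
```

```text
clock: 8.17
eef_pos: [0.5425, -0.0416, 0.1205]
tool_rot: [0.01, 0.926, 0.006, 0.377]
ft_force: [-2.2, -0.1, -5.5]
grip_width: 0.0004
tip in box mm [-128.1   -3.9  108.3] F box [-2.2 -0.2 -5.5] t 8.17 tilt 44.2 j [-0.12  0.13 -0.89 -0.22  0.09 -0.07]
clock: 8.42
eef_pos: [0.5424, -0.053, 0.1199]
tool_rot: [0.009, 0.926, 0.007, 0.376]
ft_force: [-2.6, 0.6, -2.2]
grip_width: 0.0
tip in box mm [-127.8  -15.2  107.7] F box [-2.6  0.5 -2.2] t 8.42 tilt 44.2 j [-0.16  0.14 -0.89 -0.22  0.12 -0.09]
```

```bash
python3 -m crank '0.007 0 0.006 0 0 0 1;0.004 0 0.004 0 0 0 1;0 0 0 0 0 0 1';python3 -c "
from h import *
bx()
im=viewer.camera('side')[120:280,270:430]; cv2.imwrite('pics/s4.png',cv2.resize(im[:,:,::-1],None,fx=3.7,fy=3.7,interpolation=cv2.INTER_CUBIC))"
```

```text
clock: 8.67
eef_pos: [0.5443, -0.0548, 0.1076]
tool_rot: [0.009, 0.925, 0.006, 0.38]
ft_force: [-0.0, 1.2, -0.4]
grip_width: -0.0003
tip in box mm [-125.7  -17.    95.5] F box [-0.1  1.2 -0.4] t 8.67 tilt 44.7 j [-0.16  0.18 -0.91 -0.29  0.12 -0.09]
```

View pics/s4.png

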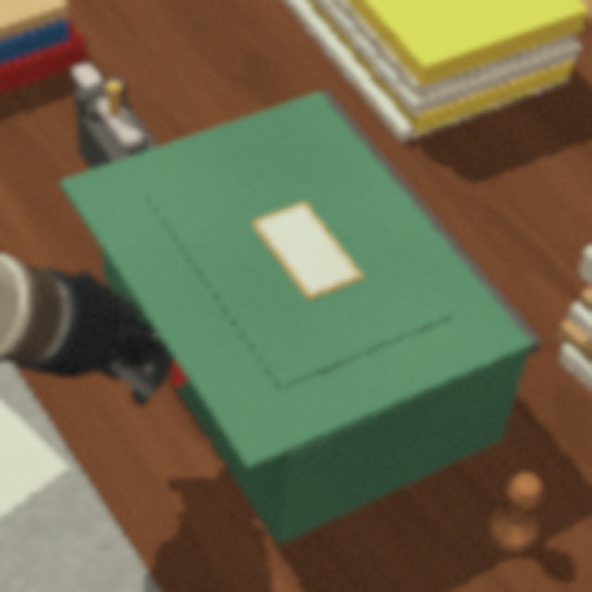

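The lid got dragged down somewhat when I backed off. The corner is at 465, against 458 held and 470 shut. The fingertips are at (155,375), right beside the red tab at (178,375). I'll lift again to the catch here, then push with the fingers still in place.

```bash
python3 -m crank '-0.004 0.001 -0.003 0 0 0 1;-0.003 0.001 -0.002 0 0 0 1;-0.003 0 -0.002 0 0 0 1';python3 -c "
from h import *
bx()"; python3 -m crank '-0.003 0 -0.002 0 0 0 1;-0.003 0 -0.002 0 0 0 1';python3 -c "
from h import *
bx()"
```

```text
clock: 8.97
eef_pos: [0.5434, -0.0533, 0.1169]
tool_rot: [0.01, 0.927, 0.006, 0.375]
ft_force: [-1.8, 1.0, -4.9]
grip_width: -0.0002
tip in box mm [-126.8  -15.5  104.7] F box [-1.8  0.9 -4.9] t 8.97 tilt 44.1 j [-0.16  0.15 -0.89 -0.23  0.11 -0.09]
clock: 9.13
eef_pos: [0.5414, -0.0528, 0.1212]
tool_rot: [0.011, 0.929, 0.006, 0.371]
ft_force: [-4.2, 1.0, -9.8]
grip_width: 0.0002
tip in box mm [-129.   -15.2  108.9] F box [-4.3  0.8 -9.8] t 9.13 tilt 43.5 j [-0.16  0.13 -0.88 -0.19  0.11 -0.09]
```

```bash
python3 -m crank '0 -0.003 0.001 0 0 0 1;0 -0.003 0 0 0 0 1;0 -0.003 0 0 0 0 1';python3 -c "
from h import *
bx()"; python3 -m crank '0 -0.004 0 0 0 0 1;0 -0.004 0 0 0 0 1';python3 -c "
from h import *
bx()"; python3 -m crank '0 -0.004 0 0 0 0 1;0 -0.004 0 0 0 0 1';python3 -c "
from h import *
bx()"
```

```text
clock: 9.38
eef_pos: [0.5409, -0.0585, 0.1217]
tool_rot: [0.008, 0.929, 0.01, 0.371]
ft_force: [-2.3, 6.5, -4.9]
grip_width: 0.0
tip in box mm [-129.1  -20.7  109.4] F box [-2.6  6.4 -4.9] t 9.38 tilt 43.6 j [-0.18  0.13 -0.88 -0.19  0.14 -0.11]
clock: 9.55
eef_pos: [0.5404, -0.0618, 0.122]
tool_rot: [0.004, 0.928, 0.015, 0.371]
ft_force: [-3.8, 6.6, -4.3]
grip_width: 0.0
tip in box mm [-129.5  -23.8  109.7] F box [-4.1  6.4 -4.3] t 9.55 tilt 43.6 j [-0.2   0.13 -0.87 -0.18  0.16 -0.13]
clock: 9.72
eef_pos: [0.5401, -0.0645, 0.1221]
tool_rot: [-0.0, 0.928, 0.021, 0.371]
ft_force: [-2.3, 8.3, -4.5]
grip_width: -0.0
tip in box mm [-129.7  -26.3  109.8] F box [-2.6  8.2 -4.5] t 9.72 tilt 43.7 j [-0.22  0.13 -0.87 -0.17  0.19 -0.14]
```

```bash
python3 -m crank '0 -0.005 0 0 0 0 1;0 -0.005 0 0 0 0 1';python3 -c "
from h import *
bx()"; python3 -m crank '0 -0.005 0 0 0 0 1;0 -0.005 0 0 0 0 1';python3 -c "
from h import *
bx()"
```

```text
clock: 9.88
eef_pos: [0.5398, -0.0686, 0.1222]
tool_rot: [-0.005, 0.928, 0.028, 0.371]
ft_force: [-3.0, 9.3, -4.9]
grip_width: -0.0001
tip in box mm [-129.8  -30.2  109.9] F box [-3.4  9.1 -4.9] t 9.88 tilt 43.7 j [-0.24  0.14 -0.87 -0.17  0.22 -0.17]
clock: 10.05
eef_pos: [0.5396, -0.0722, 0.1222]
tool_rot: [-0.01, 0.928, 0.035, 0.371]
ft_force: [-2.9, 12.8, -2.9]
grip_width: -0.0001
tip in box mm [-129.9  -33.5  110. ] F box [-3.5 12.7 -2.9] t 10.05 tilt 43.8 j [-0.27  0.14 -0.86 -0.16  0.25 -0.19]
```

```bash
python3 -m crank '-0.004 -0.002 -0.003 0 0 0 1;-0.004 -0.002 -0.003 0 0 0 1';python3 -c "
from h import *
bx()"; python3 -m crank '-0.004 -0.002 -0.003 0 0 0 1;-0.004 -0.002 -0.003 0 0 0 1';python3 -c "
from h import *
bx()"
```

```text
clock: 10.22
eef_pos: [0.5385, -0.0725, 0.1292]
tool_rot: [-0.012, 0.929, 0.04, 0.368]
ft_force: [-1.9, 4.1, -7.4]
grip_width: 0.0003
tip in box mm [-131.1  -33.6  116.9] F box [-2.1  4.  -7.4] t 10.22 tilt 43.5 j [-0.27  0.12 -0.84 -0.11  0.27 -0.2 ]
clock: 10.38
eef_pos: [0.5386, -0.0733, 0.1379]
tool_rot: [-0.014, 0.929, 0.044, 0.366]
ft_force: [-3.4, 5.2, -4.0]
grip_width: 0.0002
tip in box mm [-131.   -34.3  125.6] F box [-3.6  5.1 -4. ] t 10.38 tilt 43.3 j [-0.28  0.1  -0.82 -0.07  0.28 -0.21]
```

The lid has passed the catch; the lip is now about 30 mm up. I'll keep raising it along the arc.

```bash
python3 -m crank '-0.006 0 -0.005 0 0 0 1;-0.006 0 -0.005 0 0 0 1;-0.006 0 -0.005 0 0 0 1;-0.006 0 -0.005 0 0 0 1';python3 -c "
from h import *
bx()"; python3 -m crank '-0.007 0 -0.005 0 0 0 1;-0.007 0 -0.005 0 0 0 1;-0.007 0 -0.005 0 0 0 1;-0.007 0 -0.005 0 0 0 1';python3 -c "
from h import *
bx();st()"
```

```text
clock: 10.72
eef_pos: [0.5428, -0.0739, 0.1713]
tool_rot: [-0.016, 0.929, 0.045, 0.367]
ft_force: [-1.2, 1.6, -4.0]
grip_width: 0.0001
tip in box mm [-126.8  -34.6  158.9] F box [-1.3  1.5 -4. ] t 10.72 tilt 43.4 j [-0.28  0.04 -0.77  0.05  0.28 -0.21]
clock: 11.05
eef_pos: [0.5513, -0.0755, 0.2103]
tool_rot: [-0.017, 0.928, 0.044, 0.37]
ft_force: [0.3, 1.5, -4.8]
grip_width: 0.0002
tip in box mm [-118.1  -35.8  198. ] F box [ 0.2  1.5 -4.8] t 11.05 tilt 43.7 j [-0.28 -0.01 -0.69  0.17  0.28 -0.21]
t 11.05 tcp [ 0.5513 -0.0755  0.2103] F [ 0.3  1.5 -4.8] grip 0.0002
x [-0.726  0.    -0.688] y [-0.065  0.995  0.069] z [ 0.684  0.095 -0.723] tip [ 0.563  -0.0738  0.198 ]
j [-0.28 -0.01 -0.69  0.17  0.28 -0.21]
```

```bash
python3 -m crank '-0.009 0 -0.004 0 0 0 1;-0.009 0 -0.004 0 0 0 1;-0.009 0 -0.003 0 0 0 1;-0.009 0 -0.003 0 0 0 1';python3 -c "
from h import *
bx()"; python3 -m crank '-0.009 0 -0.003 0 0 0 1;-0.009 0 -0.002 0 0 0 1;-0.009 0 -0.002 0 0 0 1;-0.009 0 -0.002 0 0 0 1';python3 -c "
from h import *
bx();viewer
im=viewer.camera('side')[50:290,200:480]; cv2.imwrite('pics/s5.png',cv2.resize(im[:,:,::-1],None,fx=2.4,fy=2.4,interpolation=cv2.INTER_CUBIC))"
```

```text
clock: 11.38
eef_pos: [0.5689, -0.0767, 0.2506]
tool_rot: [-0.018, 0.927, 0.043, 0.372]
ft_force: [0.1, 1.1, -4.8]
grip_width: 0.0001
tip in box mm [-100.4  -36.2  238.3] F box [ 0.   1.1 -4.8] t 11.38 tilt 44.0 j [-0.27 -0.04 -0.6   0.28  0.28 -0.2 ]
clock: 11.72
eef_pos: [0.59, -0.0776, 0.287]
tool_rot: [-0.019, 0.926, 0.042, 0.375]
ft_force: [-1.0, 1.2, -5.1]
grip_width: -0.0004
tip in box mm [-79.3 -36.2 274.9] F box [-1.1  1.1 -5.1] t 11.72 tilt 44.3 j [-0.26 -0.03 -0.49  0.38  0.27 -0.2 ]
```

View pics/s5.png

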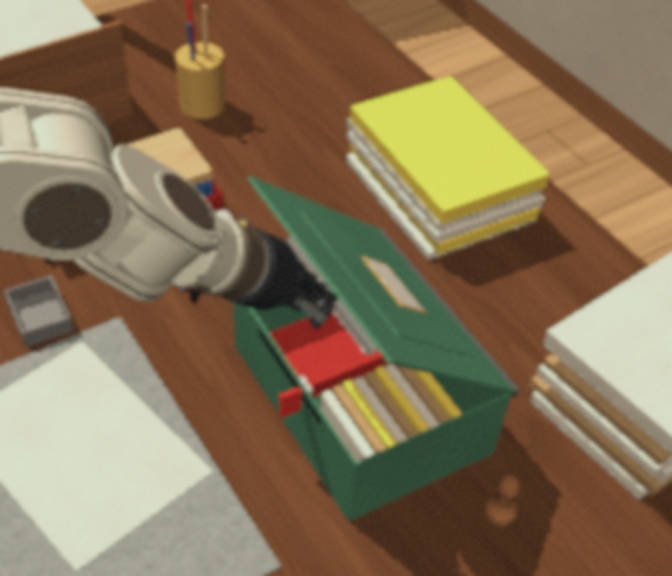

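The lid is clearly up, with red contents visible, and the tab at (290,400) has sprung back. I'll raise it a little more, then withdraw.

```bash
python3 -m crank '-0.009 0 -0.001 0 0 0 1;-0.009 0 0 0 0 0 1;-0.009 0 0 0 0 0 1;-0.008 0 0 0 0 0 1;0 0 0 0 0 0 1';python3 -c "
from h import *
bx()"; python3 -m crank '0.01 0 0 0 0 0 1;0.015 0 -0.003 0 0 0 1;0.01 0 -0.01 0 0 0 1;0 0 -0.03 0 0 0 1;0 0 -0.035 0 0 0 1;0.01 0 -0.035 0 0 0 1;0.01 0 -0.035 0 0 0 1;0 0 0 0 0 0 1;0 0 0 0 0 0 1';python3 -c "
from h import *
bx()
im=viewer.camera('side')[50:290,200:480]; cv2.imwrite('pics/s6.png',cv2.resize(im[:,:,::-1],None,fx=2.4,fy=2.4,interpolation=cv2.INTER_CUBIC))
im=viewer.camera('top'); cv2.imwrite('pics/top6.png',im[:,:,::-1])"
```

```text
clock: 12.18
eef_pos: [0.617, -0.0784, 0.3175]
tool_rot: [-0.019, 0.925, 0.04, 0.377]
ft_force: [0.0, 0.6, -0.8]
grip_width: 0.0003
tip in box mm [-52.1 -35.8 305.4] F box [-0.   0.6 -0.8] t 12.18 tilt 44.6 j [-0.24 -0.01 -0.39  0.45  0.26 -0.18]
clock: 12.93
eef_pos: [0.474, -0.0929, 0.4004]
tool_rot: [-0.025, 0.917, 0.034, 0.397]
ft_force: [0.3, 0.7, -0.5]
grip_width: -0.0002
tip in box mm [-193.9  -57.   388.8] F box [ 0.2  0.8 -0.5] t 12.93 tilt 46.9 j [-0.41 -0.35 -0.46  0.72  0.38 -0.32]
```

View pics/s6.png

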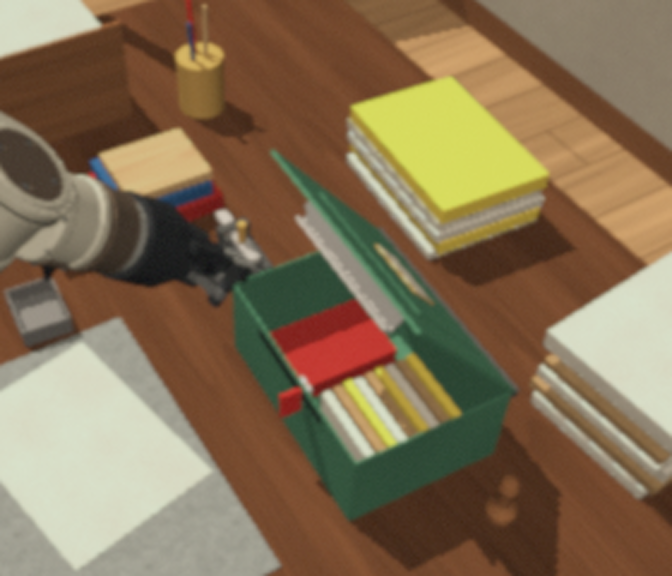

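View pics/top6.png

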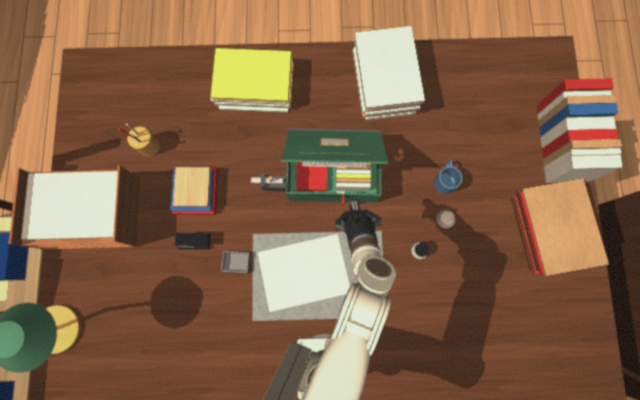

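The lid is standing up with the gripper clear of it. The bystanders sit where they did in the first top picture. I'll check the lid angle from its left front corner, seen at crop (272,153).

```bash
python3 -c "
from h import *
c=cal('side'); q=np.array([272,153])/2.4+[200,50]; print(q)
for a in np.arange(.6,1.2,.05):
    p=B(P,[[.11-.256*np.cos(a),.16,.13+.256*np.sin(a)]]); print(round(a,2),w2p(c,p).round(1), w2p(cal('top'),B(P,[[.11-.256*np.cos(a),-.16,.13+.256*np.sin(a)]])).round(1))"
```

```text
[313.33333333 113.75      ]
0.6 [[297.  131.8]] [[385.6 182.1]]
0.65 [[299.2 128.3]] [[386.  178.9]]
0.7 [[301.7 124.8]] [[386.3 175.6]]
0.75 [[304.3 121.3]] [[386.7 172.1]]
0.8 [[307.  117.9]] [[387.  168.4]]
0.85 [[309.9 114.5]] [[387.3 164.7]]
0.9 [[313.  111.2]] [[387.6 160.8]]
0.95 [[316.2 108. ]] [[387.9 156.8]]
1.0 [[319.6 104.8]] [[388.2 152.6]]
1.05 [[323.  101.8]] [[388.4 148.5]]
1.1 [[326.6  98.9]] [[388.7 144.2]]
1.15 [[330.2  96.2]] [[388.9 139.9]]
```

The lid stands at about 0.88 rad, which is past half open (0.625). Handing in.

```bash
python3 -c "
from h import *
from workcell import order
bx(); print(order.job_done())"
```

```text
tip in box mm [-193.2  -56.6  387.7] F box [ 0.4 -0.3  0.2] t 13.03 tilt 46.8 j [-0.41 -0.35 -0.46  0.72  0.38 -0.32]
the job is handed in; nothing more can be done
None
```

The box is open: the lid stood by itself at about 0.88 rad (half open is 0.625) with the gripper withdrawn, and the job was handed in at 13 s.

- **Bolt:** I slid it back until the end stop was felt at 11.8 N. The picture shows its tongue clear of the lid.
- **Lid to the catch:** I lifted the lid by the lip until the catch held it, at about 13.5 N.
- **Tab:** It was about 37 mm to the right of mid-width. I pushed it aside with up to 12.7 N, kept it there while the lid passed the catch, then raised the lid along its arc with about 5 N.
- **Last checks:** The force on the tool was near zero. In the last pictures the other things on the desk look unmoved; I judged this by eye, without measuring.

**What went wrong:** backing off from the lip after the first lift dragged the lid part of the way down. I lifted it again to about 10 N, at the height of the first hold, before pushing the tab. The highest force I read was about 14 N, but I read forces only at the end of each group of rows, so brief peaks between readings were not seen.

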